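# Purge the tilting stage and hold a slide carrier flush on its sloped face

## Robot

A 7-joint arm with a two-finger parallel gripper is mounted at the origin on a cart in front of the work surface, level with it; the furniture and walls round the work are solid. World frame = base frame: x ahead of the robot, y to its left, z up, the work surface at z = 0. Lengths are in m, angles in rad, forces in N, time in s.
With the tool pointing down it reaches from about 0.4 to 0.875 m from the base axis. Payload 19.3 kg.
Tool frame: the origin (TCP) lies at the very end of the fingers, on their centre line; the grasp point (between the pads) lies 19 mm behind it; z points along the fingers, y is the line along which they close (so a half turn about z gives the same grasp; the last joint's range is limited). The gripper opens to 85 mm and grips with 20 to 120 N. Pads are 22 mm wide; open, the fingers measure 114 mm over their backs; the gripper's body (76 mm by 85 mm) begins 54 mm behind the grasp point. The pads swing forward as they close: fully open they stand 13 mm farther back than shut.
Start: joints at [-1.233, 0.521, -0.036, 1.599, 0.021, 1.021, -0.113], TCP at [0.248, 0.574, 0.231] pointing down, gripper open.
Joint ranges: [-2.91, 2.91], [-0.3, 2.13], [-1.5, 1.42], [0.17, 2.43], [-1.26, 4.41], [0.16, 1.93], [-2.52, 2.52]. Speed limits (rad/s): [1.89, 1.89, 2.39, 2.39, 3.01, 3.01, 3.01].

## Interface

Orientations are given as [roll, pitch, yaw] about the fixed x, y, z axes, in that order (R = Rz(yaw) Ry(pitch) Rx(roll)).
In Python, from workcell import bot gives the robot as it stands.
- The arm moves only by the shell command python3 -m crank 'ROWS' [FORCE]. ROWS is a JSON object of lists of equal length, an entry for each row: "travel": the shift along the world's x, y, z in cm, a list of three; "turn": the turn, a rotation vector about the world's x, y, z in degrees, a list of three; "gripper": the closure, from 0 (fully open) to 1 (shut). A call has exactly 5 rows; each row is the pose to reach, as a shift and turn from the pose commanded when the call began; what a row does not reach only later rows make up. A row lasts 1/10 s, in which the tool goes at most 50 mm and 8.59 degrees, less where a joint would pass 70% of its speed; a pose out of reach is approached as far as the arm can. A call with a gripper value outside its range is refused whole. The fingers move at their own pace and stop on an object; FORCE is the grip in N (left out, the last holds). Time passes only in rows, so rows that repeat a pose let the fingers close, or fill a call up. It gives the time, the measured TCP pose, the force, the opening and the grip force at its end, in the units of the state.
- bot.observe(): the state, without advancing time (a new reading comes with each control period).
- bot.grab_frame(name): name is "scene" or "top" or "wrist"; returns a dict with "pixels" (384x512x3 uint8, red, green, blue), "fx", "fy", "cx", "cy" (pixels), "extrinsics" (4x4, takes a point from world to camera coordinates). Camera axes: x right, y down, z forward; pixel columns grow to the right and rows downward; lengths in m; the calibration is good to about 2 mm. A picture is of the moment at which its call begins. There is no depth.
- bot.job_done(): hands the job in; it is judged then, once.
The state is a dict: "clock": time; "qpos": joint angles; "qd": joint speeds; "joint_efforts": joint torques, N m; "position": TCP position; "tool_rot": TCP orientation; "force": force on the tool from outside, world axes, zero at the start; "moment": the same for the moment, N m; "grip_width": finger opening in m; "finger_force": force on a finger pad.
Only numpy, scipy, OpenCV 4.12 (cv2) and the standard library are available. Lean on these libraries where they do the work, as an engineer would, in place of code of your own. Each camera call takes 0.05 s, during which the arm holds its last target. There are 200 camera calls.

## Task

Blow the stage clean: pull the purge valve's knob right out to its stop, then push it fully home again. Then take the slide carrier out of its tray by its upright block, tilt it to match the sloped face of the tilting stage and hold it there, centred, square with the face and flat against it, with a light steady push of about 10 N. Finish while still gripping and pressing it; do not shift the stage's slope, and leave the petri dish, the jar and the bottle alone.

Things in the scene. Friction and masses are not known exactly. Their poses are not given: they have to be found in the camera images.
- purge_knob (a joint): travel of the purge valve's push-pull knob in m: 0 = fully home, 0.025 = right out at its stop. It slides level along the valve's own x axis, outwards along -x, rubs with 1 N and has a sprung hump half way (about 6 to 20 mm) that takes 8 to 11 N to pass, after which it goes easily; it stays where it is left at either end
- knob_grip (a point): centre of the purge knob, a black disc 28 mm across and 16 mm thick (axis level, along its x) on a 10 mm steel stem; 65 mm above the table, moves with the knob. Axes are those of the valve: -x points out of the valve, the way the knob is pulled; z up. Home, the disc's rear face stands 28 mm in front of the valve block
- valve: the purge valve, fixed: plain aluminium block 50 x 50 mm and 90 mm tall (4 mm cap on top) on a 70 x 60 mm foot. Origin on the table under the block's centre, z up; the knob comes out of its -x face
- slide_carrier: the slide carrier, loose, 0.08 to 0.17 kg: an aluminium plate 64 (x) x 40 (y) x 6 mm with two glass windows and an upright black block 26 (x) x 16 (y) x 38 mm on its middle (block from z = 6 to 44 mm). Origin at the centre of the flat underside, z up along the block. Take the block across its 16 mm (y)
- rest_tray: fixed grey tray 80 x 56 mm in which the carrier lies: floor 4 mm above the table, rim 4 mm wide and 7 mm high; the carrier has 4 mm of play to each side. Origin on the table under its centre
- stage_face (a point): centre of the flat sloped face of the tilting stage, an aluminium plate 76 (x) x 56 (y) x 12 mm with a black round mark of 26 mm in its middle, about 60 mm above the table. z = outward normal of the face, x runs up the slope, y level along it. The face leans towards the robot by 0.25 to 0.6 rad from level and is clamped stiffly (holds 5 N m)
- stage_upper_edge (a point): middle of the upper edge of the sloped face, 38 mm up the slope from its centre; same axes
- stage: the tilting stage, fixed: dark base 90 x 80 x 10 mm with two posts (26 mm long in x, 31 to 43 mm to each side in y, 59 mm high), carrying the sloped plate between them. Origin on the table under the tilt axis, which runs along y 50 mm up, 12 mm below the face
- petri_dish: bystander: petri dish 60 mm across, 14 mm high, on the table beyond the black disc stand; origin at the centre of its underside
- clear_jar: bystander: clear jar on a black cap, 48 mm across, 69 mm high, beyond the black disc stand to its right; origin at the centre of its underside
- amber_bottle: bystander: amber bottle with a black cap, 33 mm across, 81 mm high, behind the stage; origin at the centre of its underside
- swing_stand: fixed post stand behind the tray, in the way: a black disc 145 mm across from 178 to 232 mm above the table, on a dark post 39 mm thick that stands 46 mm nearer the robot than the disc's centre. Origin on the table under the disc's centre. Pass in front of it (nearer the robot) or over it

How it is judged:
By the outcome, as a careful person would: the job done as asked, in the order asked, and still so for the second after the job is handed in, while the arm keeps its last pose, push and grip.
It also fails if it takes over 56 s, if anything falls off the work surface, if the arm or the gripper's body presses on something with over 40 N, if the wrist force passes 120 N, or if a joint passes its speed limit or range.

## Working session

There is one attempt and no reset: what is moved stays moved. The work goes in short steps, Python scripts to look and compute and a shell command to move; the robot and the scene stay as the last step left them, time stands still between calls to the robot, and variables do not carry over. Pictures are saved under pics/ and viewed, at most 10 in all, crops included, and the job is handed in when it is done.

```bash
mkdir -p pics; cat > h.py <<'E'
import numpy as np, cv2
from workcell import bot
def grab(n,f=None):
    d=bot.grab_frame(n); np.savez(f"pics/{f or n}.npz",**d)
    cv2.imwrite(f"pics/{f or n}.png",cv2.resize(np.array(d["pixels"])[:,:,::-1],None,fx=1.5,fy=1.5)); return d
def load(f): return dict(np.load(f"pics/{f}.npz"))
def ray(d,u,v):
    E=np.array(d["extrinsics"]);R=E[:3,:3];o=-R.T@E[:3,3]
    r=R.T@np.array([(u-d["cx"])/d["fx"],(v-d["cy"])/d["fy"],1]);return o,r/np.linalg.norm(r)
def plane(d,u,v,z):
    o,r=ray(d,u,v);return o+r*(z-o[2])/r[2]
def tri(l):
    A=np.zeros((3,3));b=np.zeros(3);P=[]
    for d,u,v in l:
        o,r=ray(d,u,v);M=np.eye(3)-np.outer(r,r);A+=M;b+=M@o;P.append((M,o))
    x=np.linalg.solve(A,b);return x,[np.linalg.norm(M@(x-o)) for M,o in P]
def proj(d,p):
    E=np.array(d["extrinsics"]);c=E[:3,:3]@p+E[:3,3];return np.array([d["fx"]*c[0]/c[2]+d["cx"],d["fy"]*c[1]/c[2]+d["cy"]])
E
python3 - <<'E'
from h import *
np.set_printoptions(precision=3,suppress=True)
for n in ("scene","top","wrist"):
    d=grab(n); print(n,d["fx"],d["cx"],d["cy"],ray(d,256,192))
print(bot.observe())
E
```

```text
scene 400.04620040952574 256.70414496108367 190.6417251307554 (array([-0.029, -0.265,  0.554]), array([ 0.71 ,  0.438, -0.551]))
top 486.0104717951265 265.97693690065137 185.52730941736843 (array([0.485, 0.106, 1.029]), array([ 0.057,  0.043, -0.997]))
wrist 290.0030993946931 250.8823892692482 190.45986934978933 (array([0.174, 0.606, 0.373]), array([ 0.301, -0.112, -0.947]))
{'clock': 0.15, 'qpos': array([-1.233,  0.522, -0.036,  1.6  ,  0.021,  1.021, -0.113]), 'qd': array([-0.002,  0.001, -0.001, -0.002, -0.   ,  0.002, -0.001]), 'joint_efforts': array([  0.002, -92.739,   1.981, -37.006,   0.018,   0.006,  -0.   ]), 'position': array([0.248, 0.574, 0.231]), 'tool_rot': array([-3.141,  0.   ,  2.734]), 'force': array([-0.34 , -0.076,  0.567]), 'moment': array([ 0.019, -0.028, -0.023]), 'finger_force': 0.0, 'grip_width': 0.08552188977245741}
```

View pics/scene.png

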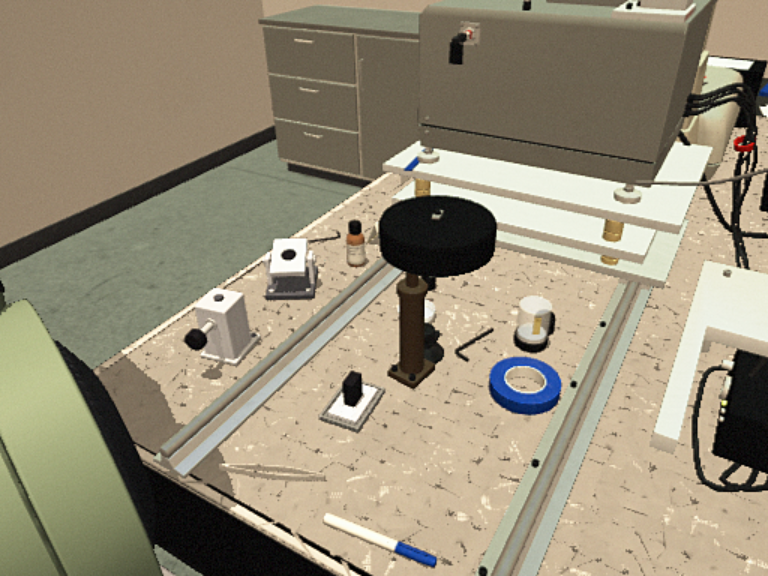

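View pics/top.png

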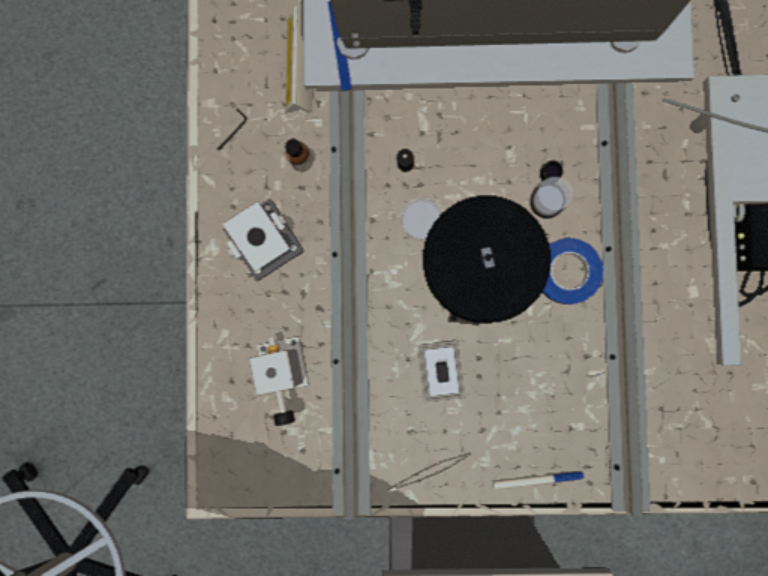

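The scene view shows the knob at (130,226), the stage mark at (192,170) and the tray block at (235,258), all in native pixels. The top view shows the knob at (189,279), valve cap (181,248), stage mark (171,158) and carrier block (294,247). I'll zoom in for edges.

```bash
python3 - <<'E'
from h import *
def c(n,x,y,w,h,s): 
    return cv2.resize(load(n)["pixels"][y:y+h,x:x+w,::-1],None,fx=s,fy=s,interpolation=cv2.INTER_CUBIC)
s=5
a=np.hstack([c("top",140,125,80,60,s),c("top",140,220,80,60,s)])
b=np.hstack([c("scene",165,145,80,60,s),c("scene",115,185,80,60,s)])
cv2.imwrite("pics/z1.png",np.vstack([a,b]))
E
```

```text
(no output)
```

View pics/z1.png

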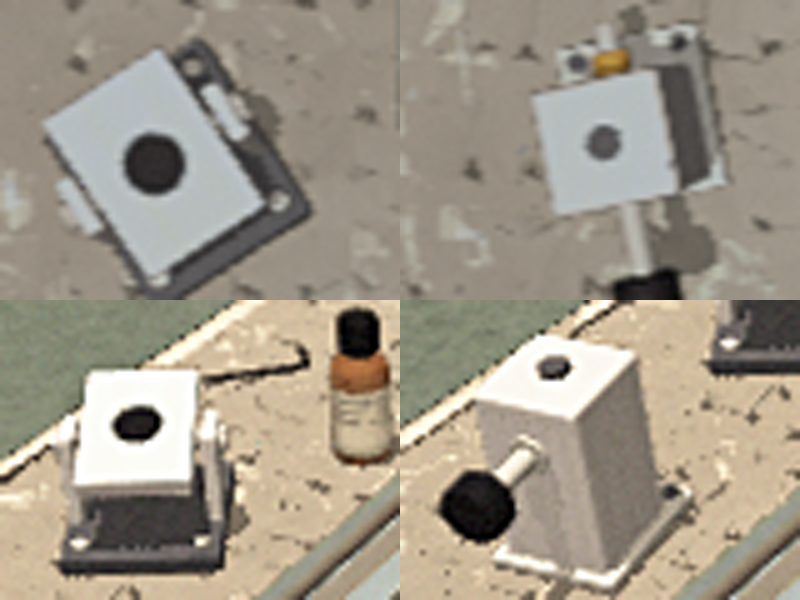

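View pics/wrist.png

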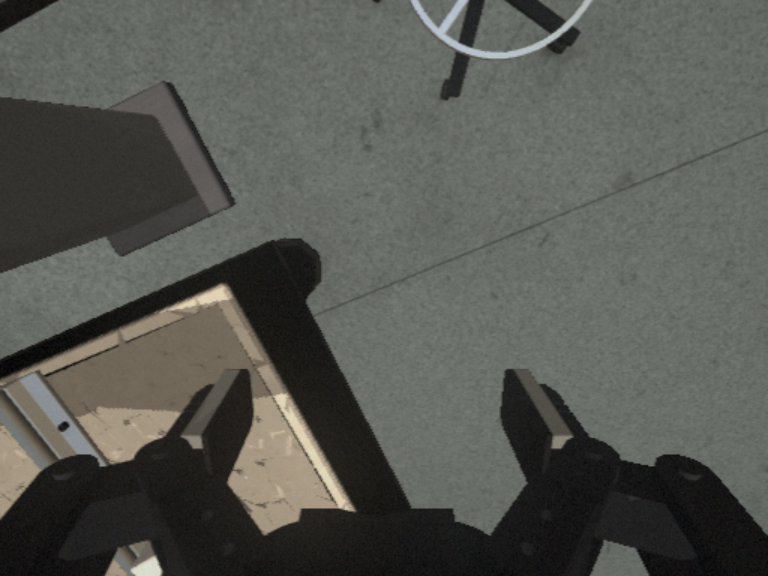

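The zoom shows the stage plate's four corners (top panel ~(45,125),(160,50),(265,205),(150,280)), its mark, the valve cap corners and the knob in both views. I'll triangulate these.

```bash
python3 - <<'E'
from h import *
np.set_printoptions(precision=4,suppress=True)
T=load("top");S=load("scene")
f=lambda p,ox,oy:((p[0]+.5)/5-.5+ox,(p[1]+.5)/5-.5+oy)
t1=lambda p:(T,*f(p,140,125)); t2=lambda p:(T,*f((p[0]-400,p[1]),140,220))
s1=lambda p:(S,*f((p[0],p[1]-300),165,145)); s2=lambda p:(S,*f((p[0]-400,p[1]-300),115,185))
st=[("UL",(45,125),(88,370)),("UR",(160,50),(198,372)),("LR",(265,205),(192,492)),("LL",(150,280),(77,487)),("mark",(155,164),(137,422))]
P={}
for n,a,b in st:
    P[n],e=tri([t1(a),s1(b)]);print(n,P[n],e)
V={}
for n,a,b in [("BR?",(655,70),(637,350)),("BL",(532,95),(540,335)),("FR",(680,190),(577,418)),("FL",(558,215),(480,395)),("screw",(604,142),(553,368))]:
    V[n],e=tri([t2(a),s2(b)]);print(n,V[n],e)
# blobs: black knob, carrier block
def blob(d,x0,y0,x1,y1,th=55):
    g=d["pixels"][y0:y1,x0:x1].max(2); n,l,s,c=cv2.connectedComponentsWithStats((g<th).astype(np.uint8)); i=1+np.argmax(s[1:,4]); return c[i]+[x0,y0],s[i]
for nm,bt,bs in [("knob",(178,270,205,290),(118,212,142,238)),("block",(283,235,306,260),(222,242,250,275)),("mark",(155,145,190,172),(180,160,205,180))]:
    ct,stt=blob(T,*bt);cs,sts=blob(S,*bs);p,e=tri([(T,*ct),(S,*cs)]);print(nm,ct,stt,cs,sts,p,e)
E
```

```text
UL [0.6288 0.3585 0.0745] [np.float64(0.0013305555249350238), np.float64(0.0013305555249350472)]
UR [0.6589 0.313  0.0708] [np.float64(0.0016053466126958375), np.float64(0.0016053466126958063)]
LR [0.5992 0.2755 0.0436] [np.float64(0.002212872076840109), np.float64(0.002212872076840162)]
LL [0.5691 0.3214 0.0491] [np.float64(0.002548761340650809), np.float64(0.0025487613406509463)]
mark [0.6138 0.3169 0.0636] [np.float64(0.0013838932483370748), np.float64(0.001383893248337105)]
BR? [0.4618 0.2722 0.0916] [np.float64(0.0016877715887221405), np.float64(0.00168777158872214)]
BL [0.4531 0.3203 0.0888] [np.float64(0.0020058970024565545), np.float64(0.002005897002456499)]
FR [0.4156 0.2633 0.0887] [np.float64(0.0017909984454577037), np.float64(0.001790998445457655)]
FL [0.4074 0.3099 0.0891] [np.float64(0.0025435688577282963), np.float64(0.002543568857728338)]
screw [0.4342 0.2924 0.0923] [np.float64(0.0010916108704889039), np.float64(0.0010916108704889852)]
knob [189.0625 278.4062] [ 5  4 13 10 96] [130.331  226.0483] [  5   8  15  13 145] [0.3733 0.2806 0.0656] [np.float64(0.0014894349951606015), np.float64(0.001489434995160607)]
block [294.3433 247.4925] [ 8  7  8 12 67] [234.6681 258.8472] [  6   6  14  23 229] [0.4283 0.0711 0.0295] [np.float64(0.0014316258157072088), np.float64(0.001431625815707241)]
mark [170.4    157.4444] [10  8 11 10 90] [192.0889 169.4667] [ 8  7  9  6 45] [0.6141 0.3175 0.0619] [np.float64(0.0016590661195659022), np.float64(0.001659066119565819)]
```

```bash
python3 -m crank '{"travel":[[1.6,-4,-0.4],[3.2,-8,-0.8],[4.8,-12,-1.2],[6.4,-16,-1.6],[8,-20,-2]],"turn":[[0,0,6.8],[0,0,13.6],[0,0,20.4],[0,0,27.2],[0,0,34]],"gripper":[0,0,0,0,0]}' 60; python3 -m crank '{"travel":[[1.4,-3,-0.3],[2.8,-6,-0.6],[4.2,-9.4,-1],[4.2,-9.4,-1],[4.2,-9.4,-1]],"turn":[[0,0,0],[0,0,0],[0,0,0],[0,0,0],[0,0,0]],"gripper":[0.3,0.3,0.3,0.3,0.3]}'; python3 - <<'E'
from h import *
grab("wrist","w1"); print(bot.observe())
E
```

```text
clock: 0.65
position: [0.3282, 0.372, 0.2111]
tool_rot: [-3.141, 0.0, -2.951]
force: [2.6, 0.0, -0.7]
grip_width: 0.0853
finger_force: 0.0
clock: 1.15
position: [0.3701, 0.2793, 0.2013]
tool_rot: [3.142, -0.0, -2.958]
force: [-0.0, 0.4, 0.0]
grip_width: 0.06
finger_force: 0.0
{'clock': 1.2, 'qpos': array([-0.67610913,  0.31059953, -0.12238909,  2.0370028 ,  0.05192119,
        0.79665371,  0.92736354]), 'qd': array([-2.02401409e-02,  2.95445627e-03, -5.87947078e-03, -6.09246943e-03,
       -8.41115232e-05,  3.09083725e-04,  3.59532330e-04]), 'joint_efforts': array([ 2.12878525e+00, -6.57916832e+01,  1.31503958e+00, -3.03650415e+01,
        9.58139123e-02,  3.70710832e-02,  1.15801105e-01]), 'position': array([0.36979112, 0.28011044, 0.20135161]), 'tool_rot': array([ 3.14131694e+00,  3.84539405e-05, -2.95602133e+00]), 'force': array([ 0.54298859,  0.31272428, -0.74977811]), 'moment': array([-0.02830099, -0.00884637,  0.03775843]), 'finger_force': 0.0, 'grip_width': 0.06000550940802644}
```

View pics/w1.png

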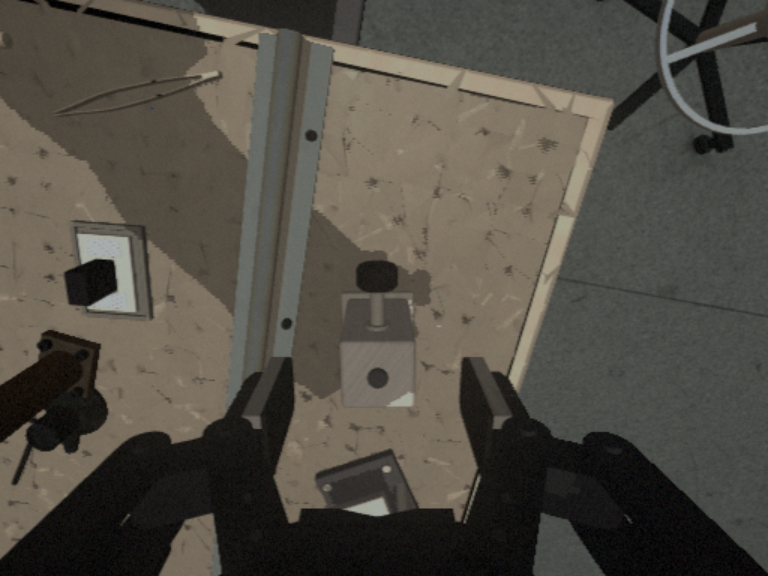

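The wrist view shows the knob at native (251,184), with the valve edges vertical in the image, so the yaw matches. The carrier block is at (60,189).

```bash
python3 - <<'E'
from h import *
np.set_printoptions(precision=4,suppress=True)
T=load("top");S=load("scene");W=load("w1")
def blob(d,x0,y0,x1,y1,th=50):
    g=d["pixels"][y0:y1,x0:x1].max(2); n,l,s,c=cv2.connectedComponentsWithStats((g<th).astype(np.uint8)); i=1+np.argmax(s[1:,4]); return c[i]+[x0,y0],s[i]
cw,s=blob(W,232,168,272,198);print(cw,s)
k=[(W,*cw),(T,189.06,278.4),(S,130.3,226.05)]
print(tri(k)); print(tri(k[:2]));print(tri([k[0],k[2]]))
print(plane(W,*cw,.065))
print(ray(W,251,190)[0])
# valve edges in the wrist view -> yaw
g=lambda u,v,z:plane(W,u/1.5-.17,v/1.5-.17,z)
a,b,c,d=g(341,341,.094),g(414,341,.094),g(414,407,.094),g(341,407,.094);print(a,b,c,d,np.arctan2((d-a)[1],(d-a)[0]),np.arctan2(-(b-a)[0],(b-a)[1]))
E
```

```text
[250.9768 183.9498] [  6   6  27  21 518]
(array([0.3737, 0.2806, 0.0659]), [np.float64(0.0008604168050960805), np.float64(0.0017530361296854444), np.float64(0.0012667611188887779)])
(array([0.3729, 0.2804, 0.0718]), [np.float64(0.0001775025023106283), np.float64(0.00017750250231068844)])
(array([0.3751, 0.2807, 0.0644]), [np.float64(7.564302364173617e-06), np.float64(7.564302364252993e-06)])
[0.3749 0.2806 0.065 ]
[0.2908 0.265  0.3438]
[0.4124 0.2647 0.094 ] [0.4039 0.31   0.094 ] [0.4512 0.3202 0.094 ] [0.4602 0.2724 0.094 ] 0.15897297408667513 0.18505148521094805
```

```bash
python3 -m crank '{"travel":[[0.4,0,-4],[0.4,0,-8],[0.4,0,-12],[0.4,0,-14],[0.4,0,-15.7]],"turn":[[0,0,0],[0,0,0],[0,0,0],[0,0,0],[0,0,0]],"gripper":[0.3,0.3,0.3,0.3,0.3]}' 60; python3 -m crank '{"travel":[[0,0,0],[0,0,0],[0,0,0],[0,0,0],[0,0,0]],"turn":[[0,0,0],[0,0,0],[0,0,0],[0,0,0],[0,0,0]],"gripper":[1,1,1,1,1]}' 60
```

```text
clock: 1.7
position: [0.3729, 0.2807, 0.0427]
tool_rot: [-3.141, -0.001, -2.954]
force: [0.5, 0.4, 0.1]
grip_width: 0.0601
finger_force: 0.0
clock: 2.2
position: [0.3741, 0.28, 0.045]
tool_rot: [3.141, 0.001, -2.956]
force: [-0.8, -1.2, 3.9]
grip_width: 0.0256
finger_force: 59.6
```

```bash
python3 -m crank '{"travel":[[-0.5,-0.09,0],[-1.0,-0.18,0],[-1.5,-0.28,0],[-2.0,-0.37,0],[-2.46,-0.46,0]],"turn":[[0,0,0],[0,0,0],[0,0,0],[0,0,0],[0,0,0]],"gripper":[1,1,1,1,1]}' 60;  python3 -m crank '{"travel":[[0,0,0],[-0.1,-0.02,0],[-0.2,-0.04,0],[-0.2,-0.04,0],[-0.2,-0.04,0]],"turn":[[0,0,0],[0,0,0],[0,0,0],[0,0,0],[0,0,0]],"gripper":[1,1,1,1,1]}'
```

```text
clock: 2.7
position: [0.3496, 0.2754, 0.0448]
tool_rot: [3.141, 0.002, -2.956]
force: [28.1, 0.6, 5.8]
grip_width: 0.0256
finger_force: 59.8
clock: 3.2
position: [0.3498, 0.2755, 0.0451]
tool_rot: [3.14, 0.005, -2.958]
force: [16.5, -1.9, -0.4]
grip_width: 0.0251
finger_force: 59.3
```

```bash
python3 - <<'E'
from h import *
d=grab("scene","s2"); c=d["pixels"][170:250,90:190,::-1]
e=load("scene")["pixels"][170:250,90:190,::-1]
cv2.imwrite("pics/z2.png",cv2.resize(np.hstack([e,c]),None,fx=4,fy=4,interpolation=cv2.INTER_CUBIC))
E
```

```text
(no output)
```

View pics/z2.png

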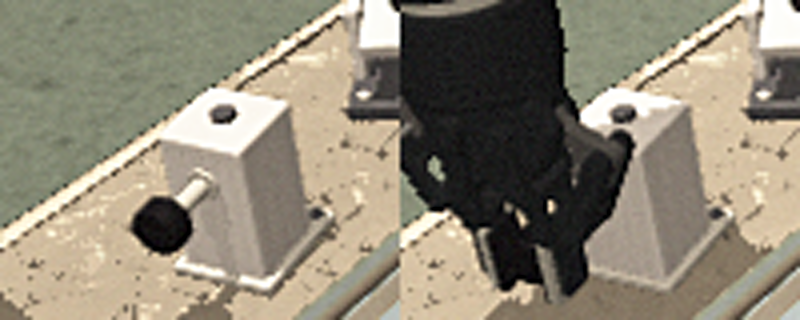

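Knob is between the pads with a steady 16 N well above the hump's 11 N, so it is at its stop. Now I push it home.

```bash
python3 -m crank '{"travel":[[0.5,0.09,0],[1.0,0.18,0],[1.5,0.28,0],[2.0,0.37,0],[2.5,0.47,0]],"turn":[[0,0,0],[0,0,0],[0,0,0],[0,0,0],[0,0,0]],"gripper":[1,1,1,1,1]}' 60;  python3 -m crank '{"travel":[[0.1,0.02,0],[0.2,0.04,0],[0.3,0.06,0],[0.3,0.06,0],[0.3,0.06,0]],"turn":[[0,0,0],[0,0,0],[0,0,0],[0,0,0],[0,0,0]],"gripper":[1,1,1,1,1]}'
```

```text
clock: 3.75
position: [0.3724, 0.2797, 0.0448]
tool_rot: [3.141, 0.001, -2.956]
force: [-0.3, -2.0, 9.8]
grip_width: 0.0257
finger_force: 60.2
clock: 4.25
position: [0.3745, 0.2801, 0.0447]
tool_rot: [3.142, -0.001, -2.956]
force: [-5.1, -2.0, 13.0]
grip_width: 0.0255
finger_force: 60.5
```

```bash
python3 -m crank '{"travel":[[0.1,0.02,0],[0.2,0.04,0],[0.2,0.04,0],[0.2,0.04,0],[0.2,0.04,0]],"turn":[[0,0,0],[0,0,0],[0,0,0],[0,0,0],[0,0,0]],"gripper":[1,1,1,1,1]}' 60
```

```text
clock: 4.75
position: [0.3746, 0.28, 0.0445]
tool_rot: [-3.141, -0.004, -2.955]
force: [-18.1, -3.1, 20.3]
grip_width: 0.0256
finger_force: 61.2
```

```bash
python3 -m crank '{"travel":[[-0.2,-0.04,0],[-0.2,-0.04,0],[-0.2,-0.04,0],[-0.2,-0.04,0],[-0.2,-0.04,0]],"turn":[[0,0,0],[0,0,0],[0,0,0],[0,0,0],[0,0,0]],"gripper":[1,0.3,0.3,0.3,0.3]}' 60; python3 -m crank '{"travel":[[0,0,1],[0,0,4],[0,0,8],[0,0,12],[0,0,15]],"turn":[[0,0,0],[0,0,0],[0,0,0],[0,0,0],[0,0,0]],"gripper":[0.3,0.3,0.3,0.3,0.3]}' 
python3 - <<'E'
from h import *
np.set_printoptions(precision=4,suppress=True)
W=grab("wrist","w2");T=grab("top","t2")
def blob(d,x0,y0,x1,y1,th=50):
    g=d["pixels"][y0:y1,x0:x1].max(2); n,l,s,c=cv2.connectedComponentsWithStats((g<th).astype(np.uint8)); i=1+np.argmax(s[1:,4]); return c[i]+[x0,y0],s[i]
cw,s=blob(W,232,158,272,205);print(cw,s,plane(W,*cw,.065))
# carrier in the pre-move top and scene views: white-plate mask and block
T=load("top")
g=T["pixels"][225:270,275:312].min(2); m=(g>150).astype(np.uint8)
cs,_=cv2.findContours(m,cv2.RETR_EXTERNAL,2); c=max(cs,key=cv2.contourArea); r=cv2.minAreaRect(c);print(r)
b=cv2.boxPoints(r)+[275,225]
for p in b: print(p,plane(T,*p,.010))
print("ctr",plane(T,r[0][0]+275,r[0][1]+225,.010), "block top",plane(T,294.34,247.49,.048))
E
```

```text
clock: 5.25
position: [0.3753, 0.2801, 0.0443]
tool_rot: [3.142, -0.0, -2.956]
force: [1.0, -0.8, 0.0]
grip_width: 0.06
finger_force: 0.0
clock: 5.75
position: [0.3754, 0.2801, 0.1973]
tool_rot: [3.141, 0.002, -2.956]
force: [0.6, -0.9, -0.0]
grip_width: 0.0597
finger_force: 0.0
[250.5169 181.0019] [  5  13  28  21 534] [0.3763 0.2804 0.065 ]
((19.084617614746094, 22.176923751831055), (30.636577606201172, 19.721521377563477), 82.87498474121094)
[282.4 233.2] [0.4564 0.0959 0.01  ]
[301.9692 230.7538] [0.4608 0.055  0.01  ]
[305.7692 261.1538] [0.3978 0.0485 0.01  ]
[286.2 263.6] [0.3934 0.0892 0.01  ]
ctr [0.427  0.0721 0.01  ] block top [0.4285 0.0729 0.048 ]
```

```bash
python3 - <<'E'
from h import *
np.set_printoptions(precision=4,suppress=True)
T=load("top")
g=T["pixels"][120:225,270:375].max(2); m=cv2.morphologyEx((g<60).astype(np.uint8),cv2.MORPH_OPEN,np.ones((15,15)))
cs,_=cv2.findContours(m,cv2.RETR_EXTERNAL,2); c=max(cs,key=cv2.contourArea);(x,y),r=cv2.minEnclosingCircle(c); print(x+270,y+120,r)
p=plane(T,x+270,y+120,.232); q=plane(T,x+270+r,y+120,.232); print(p,np.linalg.norm(p-q))
W=load("w2"); cv2.imwrite("pics/w2c.png",cv2.resize(W["pixels"][90:290,0:160,::-1],None,fx=3,fy=3,interpolation=cv2.INTER_CUBIC))
E
```

```text
323.5525207519531 173.72183990478516 43.56932830810547
[0.5587 0.0287 0.232 ] 0.07123617702752857
```

View pics/w2c.png

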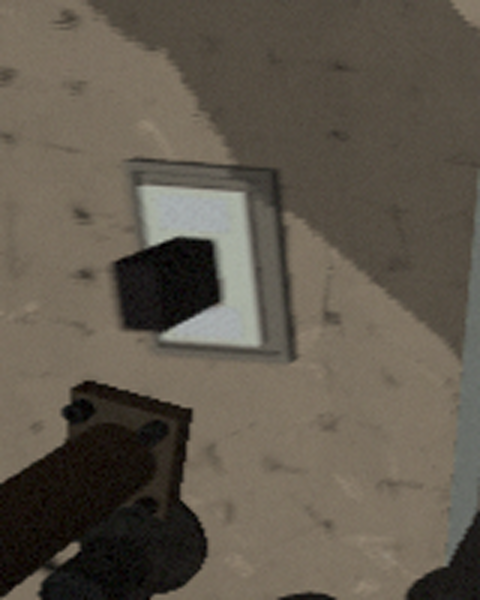

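The crop shows the tray and the carrier with its block upright. The post foot is at crop (130,430), close behind the tray. I'll pick with an 8° lean toward the robot so the wrist clears the disc.

```bash
python3 - <<'E'
from h import *
from scipy.spatial.transform import Rotation as R
np.set_printoptions(precision=3,suppress=True)
y=.104; R1=R.from_rotvec(np.radians(-8)*np.array([-np.sin(y),np.cos(y),0]))*R.from_euler('xyz',[np.pi,0,y+np.pi])
R0=R.from_euler('xyz',[np.pi,0,-2.956]); print(np.degrees((R1*R0.inv()).as_rotvec()))
print(bot.observe()["position"])
E
python3 -m crank '{"travel":[[1,-4.1,-1],[2,-8.2,-2.5],[3,-12.3,-4],[4,-16.4,-5.5],[5,-20.7,-6.7]],"turn":[[0.2,-1.6,-0.9],[0.3,-3.2,-1.9],[0.5,-4.8,-2.8],[0.6,-6.4,-3.7],[0.6,-8,-4.7]],"gripper":[0.3,0.3,0.3,0.3,0.3]}'
python3 -m crank '{"travel":[[0,0,0],[0,0,0],[0,0,0],[0,0,0],[0,0,0]],"turn":[[0,0,0],[0,0,0],[0,0,0],[0,0,0],[0,0,0]],"gripper":[0.3,0.3,0.3,0.3,0.3]}'
python3 - <<'E'
from h import *
grab("wrist","w3"); print(bot.observe()["tool_rot"])
E
```

```text
[ 1.155 -7.918 -4.667]
[0.377 0.281 0.199]
clock: 6.35
position: [0.4251, 0.0715, 0.1269]
tool_rot: [-3.132, 0.141, -3.037]
force: [0.4, 0.5, -1.3]
grip_width: 0.0598
finger_force: 0.0
clock: 6.85
position: [0.4253, 0.0739, 0.1275]
tool_rot: [-3.132, 0.14, -3.036]
force: [-0.3, 0.2, -0.6]
grip_width: 0.0599
finger_force: 0.0
[-3.13193702  0.13985758 -3.03621654]
```

View pics/w3.png

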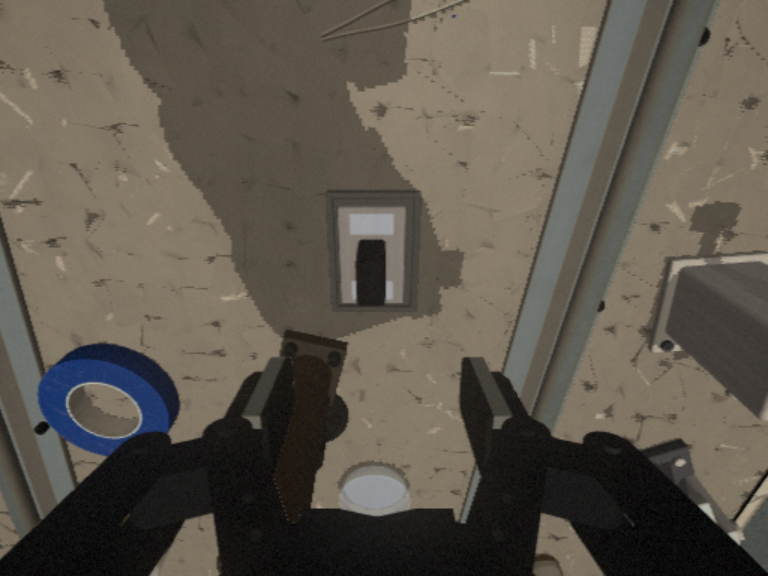

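The wrist view shows the carrier in the tray with its block at (356–386, 239–305) in picture pixels, centred between the fingers (u≈372). The edges look square with the image.

```bash
python3 - <<'E'
from h import *
np.set_printoptions(precision=4,suppress=True)
W=load("w3")
g=W["pixels"][150:210,230:265].max(2);m=(g<45).astype(np.uint8)
n,l,s,c=cv2.connectedComponentsWithStats(m); i=1+np.argmax(s[1:,4]);print(s[i],c[i])
x,y,w,h,_=s[i]; u=x+w/2+230-.5; 
print("far top",plane(W,u,150+y+h-.5,.048),"near base",plane(W,u,150+y-.5,.010))
h_=W["pixels"][120:215,215:285].min(2)
for row in (40,50,60): 
    r=W["pixels"][120+row,215:285].mean(1); print(row,np.round(r).astype(int))
p=c[i]+[230,150]
print(tri([(W,*p),(load("top"),294.34,247.49),(load("scene"),234.67,258.85)]))
E
```

```text
[  8  10  19  44 807] [17.031  31.7014]
far top [0.4416 0.072  0.048 ] near base [0.4174 0.0688 0.01  ]
40 [ 78  78  81  70  69  68  69  60  64  67  71 104 121 120 121 122 121 124
 121 124 121 121 123 120  86  36  29  28  23  30  25  26  31  34  29  22
  27  30  22  20  49 103 120 122 123 125 121 123 120 123 124 122 125 123
  97  72  69  70  67  62  62  67  67  71  69  80  83  85  84  81]
50 [ 77  78  75  79  73  63  69  64  56  65  69 101 120 121 121 119 122 125
 120 122 122 122  84  38  26  31  32  26  23  27  26  25  29  30  27  26
  34  31  25  26  24  24  97 122 122 122 123 122 118 124 120 125 124 122
  89  66  67  75  72  60  65  68  70  70  78  83  83  84  76  81]
60 [ 80  82  78  83  68  64  68  66  59  63  71  72 107 119 119 121 122 123
 121 121 122 106  63  28  30  25  29  33  28  30  34  30  28  32  32  32
  31  31  32  33  27  31  98 124 122 123 125 122 122 121 123 122 125 121
  89  70  70  69  67  63  64  67  66  69  74  81  79  80  81  79]
(array([0.4288, 0.0709, 0.0302]), [np.float64(0.0012642677228475228), np.float64(0.0019146140607734976), np.float64(0.0011944196956203553)])
```

```bash
python3 -m crank '{"travel":[[0.6,-0.2,-2],[0.6,-0.2,-4],[0.6,-0.2,-6],[0.6,-0.2,-7.5],[0.6,-0.2,-8.5]],"turn":[[0.5,0,0],[0.5,0,0],[0.5,0,0],[0.5,0,0],[0.5,0,0]],"gripper":[0.3,0.3,0.3,0.3,0.3]}'; python3 -m crank '{"travel":[[0,0,-1],[0,0,-2],[0,0,-2.7],[0,0,-2.7],[0,0,-2.7]],"turn":[[0,0,0],[0,0,0],[0,0,0],[0,0,0],[0,0,0]],"gripper":[0.3,0.3,0.3,0.3,0.3]}'; python3 -m crank '{"travel":[[0,0,0],[0,0,0],[0,0,0],[0,0,0],[0,0,0]],"turn":[[0,0,0],[0,0,0],[0,0,0],[0,0,0],[0,0,0]],"gripper":[1,1,1,1,1]}' 60
```

```text
clock: 7.4
position: [0.4292, 0.0704, 0.0448]
tool_rot: [-3.137, 0.134, -3.037]
force: [0.4, -0.8, 0.3]
grip_width: 0.06
finger_force: 0.0
clock: 7.9
position: [0.4304, 0.0704, 0.0193]
tool_rot: [-3.139, 0.137, -3.038]
force: [-0.2, -0.0, 0.3]
grip_width: 0.0599
finger_force: 0.0
clock: 8.4
position: [0.4307, 0.0704, 0.0196]
tool_rot: [-3.139, 0.138, -3.038]
force: [-1.5, -0.3, 10.7]
grip_width: 0.0153
finger_force: 58.3
```

```bash
python3 -c "
from h import *
print(bot.observe())"; python3 -m crank '{"travel":[[0,0,0.5],[0,0,1],[0,0,2],[0,0,4],[0,0,6]],"turn":[[0,0,0],[0,0,0],[0,0,0],[0,0,0],[0,0,0]],"gripper":[1,1,1,1,1]}' 60;python3 -m crank '{"travel":[[-0.5,0,2],[-1,0,3],[-1,0,3],[-1,0,3],[-1,0,3]],"turn":[[0,0,0],[0,0,0],[0,0,0],[0,0,0],[0,0,0]],"gripper":[1,1,1,1,1]}' 80
python3 -c "
from h import *
grab('wrist','w4');print(bot.observe())"
```

```text
{'clock': 8.4, 'qpos': array([-0.1699084 ,  0.6038856 , -0.19300147,  2.32461843,  1.02906806,
        0.16605462,  0.33840865]), 'qd': array([-0.00276603,  0.00143198, -0.00169776, -0.00198055, -0.00027689,
        0.00013324,  0.00104944]), 'joint_efforts': array([-3.30546079e-02, -7.03075004e+01, -6.02749432e-02, -1.05354175e+01,
        2.11775992e-01, -2.07590070e-01,  4.68340027e-02]), 'position': array([0.43072784, 0.07041485, 0.01960915]), 'tool_rot': array([-3.13852822,  0.13848774, -3.03844719]), 'force': array([-1.54605644, -0.3050151 , 10.69626755]), 'moment': array([ 0.13636496,  0.40849357, -0.00635133]), 'finger_force': 58.31009387969971, 'grip_width': 0.015281990639294791}
clock: 8.9
position: [0.43, 0.0705, 0.0798]
tool_rot: [-3.139, 0.137, -3.038]
force: [0.3, -0.4, -0.8]
grip_width: 0.0154
finger_force: 58.6
clock: 9.4
position: [0.4205, 0.0704, 0.1087]
tool_rot: [-3.139, 0.137, -3.038]
force: [-0.6, -0.0, -1.4]
grip_width: 0.0142
finger_force: 82.1
{'clock': 9.45, 'qpos': array([ 0.14201939,  0.42042844, -0.57777971,  2.29458373,  0.66461155,
        0.43852065,  0.69496466]), 'qd': array([ 0.00093459,  0.00123107, -0.00428705, -0.00136806, -0.00136211,
       -0.00024602,  0.0015945 ]), 'joint_efforts': array([ 3.26006413e-01, -6.31565380e+01, -5.48301861e+00, -2.08201987e+01,
        2.88018147e-01, -5.14212772e-01, -4.75312627e-03]), 'position': array([0.42045304, 0.07042775, 0.10865397]), 'tool_rot': array([-3.13859139,  0.13696635, -3.03813399]), 'force': array([-0.07918924,  1.36366061, -1.03753692]), 'moment': array([ 0.03457658,  0.1423243 , -0.00794073]), 'finger_force': 82.09858059883118, 'grip_width': 0.014545668340173035}
```

View pics/w4.png

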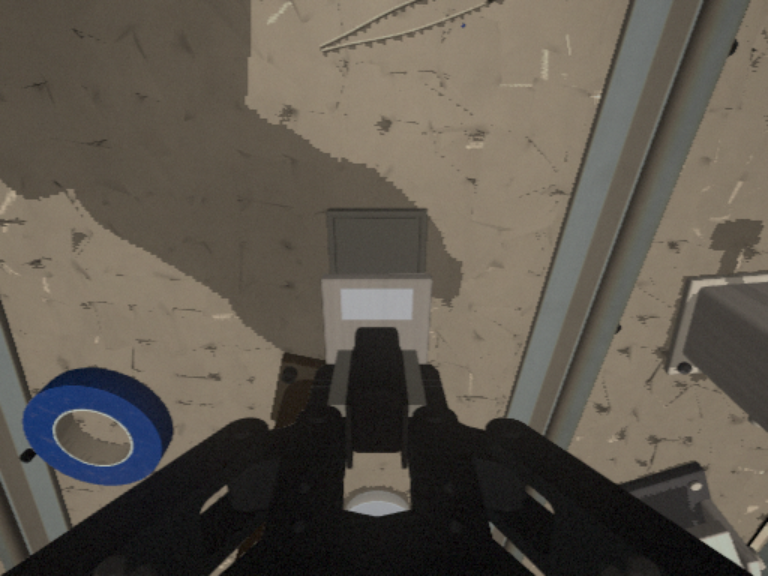

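The carrier is lifted, gripped by its block with the plate square to the pads; its front edge is at (321–431, 276) in picture pixels. I'll work out the in-hand pose and the turn to the stage's yaw.

```bash
cat >> h.py <<'E'
from scipy.spatial.transform import Rotation as R
def Rt(e): return R.from_euler('xyz',e)
# carrier in tool frame, from the pose at the grip
_Rg=Rt([-3.1385,.1385,-3.0384]); _pg=np.array([.4305,.0704,.0194])
Rct=_Rg.inv()*Rt([0,0,.104]); pct=_Rg.inv().apply(np.array([.4290,.0708,.004])-_pg)
E
python3 - <<'E'
from h import *
np.set_printoptions(precision=4,suppress=True)
print("carrier in tool",pct,np.degrees(Rct.as_rotvec()))
W=load("w4");o=bot.observe();Rw=Rt(o["tool_rot"]);
for c in ([-.032,.02,.006],[-.032,-.02,.006],[.0-.013,.008,.044],[-.013,-.008,.044],[-.013,0,.006]):
    print(proj(W,o["position"]+Rw.apply(pct+Rct.apply(c)))*1.5)
tgt=Rt([np.pi,0,.57+np.pi]); print(np.degrees((tgt*Rw.inv()).as_rotvec()))
E
```

```text
carrier in tool [0.0036 0.0006 0.0151] [  -0.0879 -172.0644    0.2709]
[433.3    278.8205]
[320.4558 278.7134]
[403.5911 392.0547]
[349.4481 391.9503]
[376.8619 324.6897]
[-2.453   7.5317 26.7005]
```

```bash
python3 -m crank '{"travel":[[-0.2,2.5,3],[-0.2,5.5,6],[-0.2,8.5,9],[-0.2,11.5,12],[-0.2,14.5,14]],"turn":[[-0.5,1.5,5.3],[-1,3,10.7],[-1.5,4.5,16],[-2,6,21.4],[-2.5,7.5,26.7]],"gripper":[1,1,1,1,1]}'
python3 -m crank '{"travel":[[3,3,0],[7,6,0],[11,9,0],[15,12,0],[18.5,14.5,0]],"turn":[[0,0,0],[0,0,0],[0,0,0],[0,0,0],[0,0,0]],"gripper":[1,1,1,1,1]}'
python3 -m crank '{"travel":[[3,1,0],[6,2,0],[6,2,0],[6,2,0],[6,2,0]],"turn":[[0,0,0],[0,0,0],[0,0,0],[0,0,0],[0,0,0]],"gripper":[1,1,1,1,1]}'
python3 -c "
from h import *
grab('wrist','w5');grab('top','t5');print(bot.observe()['qpos'])"
```

```text
clock: 9.95
position: [0.4188, 0.2166, 0.2508]
tool_rot: [-3.141, 0.001, -2.568]
force: [0.6, 0.1, -1.4]
grip_width: 0.0147
finger_force: 82.3
clock: 10.45
position: [0.605, 0.3618, 0.2474]
tool_rot: [-3.14, -0.001, -2.572]
force: [1.0, -0.1, 0.0]
grip_width: 0.0149
finger_force: 82.3
clock: 10.95
position: [0.6629, 0.3805, 0.2487]
tool_rot: [-3.14, 0.0, -2.571]
force: [-0.6, 0.2, -0.3]
grip_width: 0.0142
finger_force: 82.3
[-0.2368796   0.8438994  -0.77360043  1.10525565  0.56123111  1.38989658
  1.21614649]
```

View pics/w5.png

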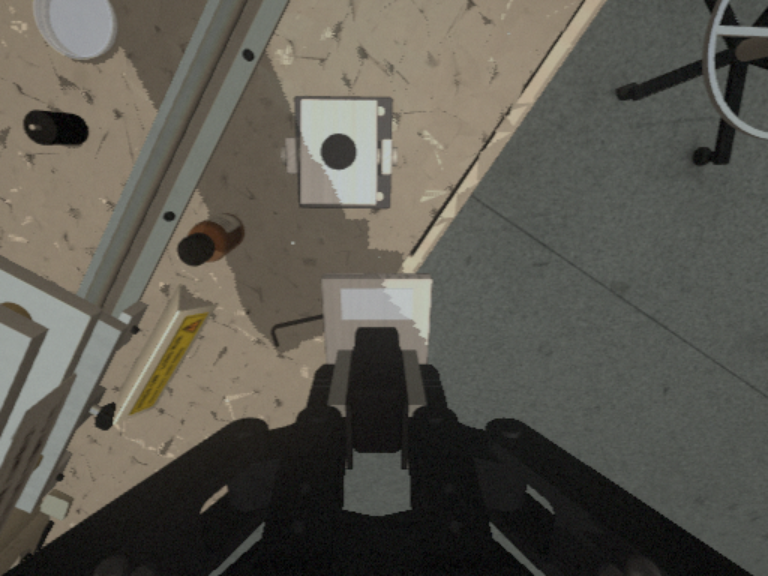

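Wrist view: stage mark at (338,151), face edges at u≈300–378 and v≈98–207 in picture pixels, clear and nearly square to the image. I'll extract them precisely and combine with the other views.

```bash
cat > st.py <<'E'
from h import *
np.set_printoptions(precision=4,suppress=True)
def mark(d,x0,y0,x1,y1):
    g=d["pixels"][y0:y1,x0:x1].max(2).astype(float); w=np.clip(95-g,0,65)
    m=(w>0).astype(np.uint8); n,l,s,c=cv2.connectedComponentsWithStats(m)
    i=1+np.argmin([np.hypot(*(c[k]-[(x1-x0)/2,(y1-y0)/2])) if s[k,4]>20 else 99 for k in range(1,n)]); w=w*(l==i); yy,xx=np.mgrid[:w.shape[0],:w.shape[1]]
    return np.array([(w*xx).sum()/w.sum()+x0,(w*yy).sum()/w.sum()+y0]),s[i]
if __name__=="__main__":
    W=load("w5")
    a=W["pixels"][58:146,186:270].astype(int); m=((a.max(2)-a.min(2)<22)&(a.min(2)>85)).astype(np.uint8)
    m=cv2.morphologyEx(m,cv2.MORPH_OPEN,np.ones((9,9)))
    cs,_=cv2.findContours(m,cv2.RETR_EXTERNAL,2);c=max(cs,key=cv2.contourArea);r=cv2.minAreaRect(c);print(r,cv2.boxPoints(r)+[186,58])
    M=[(W,*mark(W,212,88,240,114)[0]),(load("top"),*mark(load("top"),157,145,185,171)[0]),(load("scene"),*mark(load("scene"),182,161,204,179)[0])]
    for x in M: print(x[1:])
    print(tri(M),tri(M[:2]),tri([M[0],M[2]]))
    for row in (75,85,120,130): print(row,a[row-58].mean(1).astype(int))
    for col in (208,214,240,246): print(col,a[:,col-186].mean(1).astype(int))
E
python3 st.py
```

```text
((39.5, 43.0), (70.0, 51.0), 90.0) [[200.  66.]
 [251.  66.]
 [251. 136.]
 [200. 136.]]
(np.float64(225.2162468513854), np.float64(100.62619647355163))
(np.float64(170.38722669735327), np.float64(157.42117376294593))
(np.float64(192.05076495132127), np.float64(169.47531293463143))
(array([0.6148, 0.3175, 0.0617]), [np.float64(0.0010256056607793617), np.float64(0.002103903127861781), np.float64(0.0011491524677806652)]) (array([0.614 , 0.3176, 0.0659]), [np.float64(0.0014317220525984459), np.float64(0.0014317220525988455)]) (array([0.6158, 0.3169, 0.0612]), [np.float64(6.518378486640477e-05), np.float64(6.518378486637244e-05)])
75 [ 85  88  87  89  87  87  88  85  89  92  85  78  83  81 143 182 191 190
 190 189 189 187 189 187 188 187 187 186 187 187 187 189 187 190 187 189
 189 185 186 187 191 188 187 186 188 189 186 186 187 184 184 186 190 189
 187 188 188 188 188 189 190 188 186 190 182 145 165 184 184 180 129  86
  89  87  80  88  83 106  99 122 112 123 139 106]
85 [ 92  88  87  85  88  86  88  81  78  86  74  58  58  75 148 185 190 190
 189 186 191 187 188 188 186 187 189 188 186 
[... 1663 characters left out ...]
5 138 100  78 120 191 188 189 186 187 187 188 188 187
 188 190 187 187 189 189 189 190 187 189 189 188 190 191 192 188 190 190
 189 189 190 189 189 191 190 193 191 191 192 194 192 191 189 191 194 193
 192 191 190 191 194 194 193 192 194 193 194 192 192 192 193 193 194 194
 193 194 193 194 194 189 132  85  75 130 128 130 132 128 129 128]
246 [138 135 136 135 135 134 108  77 118 189 187 189 189 190 187 189 189 190
 191 193 191 189 189 188 190 193 187 191 193 192 189 190 189 192 191 193
 192 190 190 192 191 192 190 190 191 188 191 189 191 194 192 191 193 194
 191 192 193 191 192 191 194 192 193 193 192 191 193 192 192 193 193 193
 195 195 193 191 193 188 134  86  76 127 124 125 106 128 128 127]
```

```bash
python3 -m crank '{"travel":[[-2.2,3.4,0],[-4.4,6.8,0],[-6.5,10,0],[-6.5,10,0],[-6.5,10,0]],"turn":[[0,0,0],[0,0,0],[0,0,0],[0,0,0],[0,0,0]],"gripper":[1,1,1,1,1]}'
python3 -c "
from h import *
grab('wrist','w6')"
python3 -m crank '{"travel":[[2.5,-4,0],[5,-8,0],[7.5,-12,0],[10,-16,0],[12,-19,0]],"turn":[[0,0,0],[0,0,0],[0,0,0],[0,0,0],[0,0,0]],"gripper":[1,1,1,1,1]}'
python3 -m crank '{"travel":[[0,0,0],[0,0,0],[0,0,0],[0,0,0],[0,0,0]],"turn":[[0,0,0],[0,0,0],[0,0,0],[0,0,0],[0,0,0]],"gripper":[1,1,1,1,1]}'
cat > st2.py <<'E'
from st import *
P0=dict(UL=[.6288,.3585,.0745],UR=[.6589,.313,.0708],LR=[.5992,.2755,.0436],LL=[.5691,.3214,.0491])
def quad(d):
    u,v=proj(d,np.array([.615,.3175,.062])).round().astype(int); x0,y0=max(u-48,0),max(v-48,0)
    a=d["pixels"][y0:v+48,x0:u+48].astype(int); m=((a.max(2)-a.min(2)<22)&(a.min(2)>105)).astype(np.uint8)
    mk=mark(d,u-16,v-16,u+16,v+16)[0]
    m[int(mk[1])-y0-14:int(mk[1])-y0+14,int(mk[0])-x0-14:int(mk[0])-x0+14]=1
    m=cv2.morphologyEx(m,cv2.MORPH_OPEN,np.ones((13,13)))
    cs,_=cv2.findContours(m,cv2.RETR_EXTERNAL,2);c=max(cs,key=cv2.contourArea)
    b=cv2.boxPoints(cv2.minAreaRect(c)); pts=c[:,0].astype(float); b=b[np.argsort(np.arctan2(*(b-b.mean(0)).T[::-1]))]
    L=[]
    for i in range(4):   # line per side from the contour points near it
        p,q=b[i],b[(i+1)%4];e=(q-p)/np.linalg.norm(q-p);n=np.array([-e[1],e[0]]);t=(pts-p)@e;k=(abs((pts-p)@n)<2.5)&(t>.2*np.linalg.norm(q-p))&(t<.8*np.linalg.norm(q-p))
        f=cv2.fitLine(pts[k].astype(np.float32),cv2.DIST_HUBER,0,.01,.01).ravel();c0=b.mean(0);nn=np.array([-f[1],f[0]]);s=np.sign((f[2:]-c0)@nn);L.append((f[:2],f[2:]+.5*s*nn))
    C=[]
    for i in range(4):
        (d1,p1),(d2,p2)=L[i-1],L[i];t=np.linalg.solve(np.c_[d1,-d2],p2-p1);C.append(p1+t[0]*d1+[x0,y0])
    return mk,np.array(C)
if __name__=="__main__":
    V=[load("w5"),load("w6"),load("w7")];Q=[quad(d) for d in V]
    for mk,C in Q: print(mk,C.round(1).tolist())
    pm,e=tri([(d,*q[0]) for d,q in zip(V,Q)]);print("mark",pm,e)
    P={}
    for n,p in P0.items():
        l=[(d,*q[1][np.argmin(np.hypot(*(q[1]-proj(d,np.array(p))).T))]) for d,q in zip(V,Q)];P[n],e=tri(l);print(n,P[n],np.array(e))
    x=(P["UL"]+P["UR"]-P["LL"]-P["LR"])/2;y=(P["UL"]+P["LL"]-P["UR"]-P["LR"])/2
    print("len",np.linalg.norm(x),np.linalg.norm(y),"yaw",np.arctan2(x[1],x[0]),np.arctan2(-y[0],y[1]),"tilt",np.arctan2(x[2],np.hypot(*x[:2])),"ylevel",y[2]/.056,"ctr",sum(P.values())/4)
E
python3 -c "
from h import *
grab('wrist','w7');print(bot.observe()['position'],bot.observe()['clock'])"; python3 st2.py
```

```text
clock: 11.55
position: [0.5978, 0.4809, 0.2496]
tool_rot: [-3.14, 0.002, -2.57]
force: [0.7, -0.9, -1.2]
grip_width: 0.0149
finger_force: 82.3
clock: 12.1
position: [0.721, 0.2849, 0.2495]
tool_rot: [-3.139, 0.001, -2.576]
force: [-0.5, 0.3, -0.2]
grip_width: 0.0148
finger_force: 82.3
clock: 12.6
position: [0.7182, 0.2911, 0.2494]
tool_rot: [-3.141, 0.001, -2.571]
force: [-0.2, -0.1, -2.2]
grip_width: 0.0148
finger_force: 82.3
[0.71826579 0.29095594 0.24933032] 12.65Traceback (most recent call last):
  File "st2.py", line 20, in <module>
    V=[load("w5"),load("w6"),load("w7")];Q=[quad(d) for d in V]
                                            ~~~~^^^
  File "st2.py", line 14, in quad
    f=cv2.fitLine(pts[k].astype(np.float32),cv2.DIST_HUBER,0,.01,.01).ravel();c0=b.mean(0);nn=np.array([-f[1],f[0]]);s=np.sign((f[2:]-c0)@nn);L.append((f[:2],f[2:]+.5*s*nn))
      ~~~~~~~~~~~^^^^^^^^^^^^^^^^^^^^^^^^^^^^^^^^^^^^^^^^^^^^^^^^^^^^
cv2.error: OpenCV(4.12.0) /io/opencv/modules/imgproc/src/linefit.cpp:50: error: (-215:Assertion failed) count > 0 in function 'fitLine2D_wods'
```

```bash
sed -i 's/RETR_EXTERNAL,2/RETR_EXTERNAL,1/; s/<2.5/<4/' st2.py; python3 st2.py
```

```text
[225.2162 100.6262] [[200.0, 65.5], [251.5, 65.5], [251.5, 137.2], [200.8, 134.7]]
[115.3269 100.678 ] [[95.8, 66.5], [141.5, 66.5], [138.1, 114.5], [99.2, 114.5]]
[321.8945 101.9713] [[297.2, 67.5], [347.5, 67.5], [347.5, 135.6], [294.8, 138.1]]
mark [0.6157 0.317  0.062 ] [np.float64(6.50856529650387e-05), np.float64(9.980346801745409e-05), np.float64(0.0001418924817301187)]
UL [0.6243 0.3556 0.0791] [0.0089 0.0146 0.006 ]
UR [0.6558 0.3111 0.0572] [0.0071 0.0159 0.009 ]
LR [0.5995 0.2749 0.0419] [0.002  0.0012 0.001 ]
LL [0.5703 0.3214 0.0493] [0.0005 0.0005 0.0002]
len 0.0691641162127731 0.056601465445112915 yaw 0.5689530004020822 0.588446797270032 tilt 0.3318785152019066 ylevel 0.26129472474368215 ctr [0.6125 0.3157 0.0569]
```

```bash
cat > st3.py <<'E'
from h import *
from scipy.ndimage import map_coordinates, gaussian_filter1d
np.set_printoptions(precision=4,suppress=True)
def edge(d,Fr,c,side,y):
    s=np.arange(.029,.047,.00025)
    pts=np.array([proj(d,c+Fr.apply([side*t,y,0])) for t in s])
    g=map_coordinates(d["pixels"].mean(2),[pts[:,1],pts[:,0]],order=1)
    gr=np.gradient(gaussian_filter1d(g,3)); i=np.argmin(gr); return pts[i],s[i],gr[i]
V=[load("w5"),load("w6"),load("w7")]; c=np.array([.6157,.317,.062])
t=.345
for it in range(4):
    Fr=Rt([0,-t,.57]); E={}
    for side in (1,-1):
        for y in (-.02,-.012,0,.012,.02):
            o=[edge(d,Fr,c,side,y) for d in V]
            p,e=tri([(d,*q[0]) for d,q in zip(V,o)]); E[side,y]=p
            if it==3: print(side,y,p,[round(q[1]*1e3,1) for q in o],np.round([q[2] for q in o],1))
    u=np.median([E[1,y] for y in (-.02,-.012,0,.012,.02)],0);l=np.median([E[-1,y] for y in (-.02,-.012,0,.012,.02)],0);x=u-l
    t=np.arctan2(x[2],np.hypot(*x[:2])); print("u",u,"l",l,"len",np.linalg.norm(x),"tilt",t,"yaw",np.arctan2(x[1],x[0]),"mid",(u+l)/2)
E
python3 st3.py
```

```text
u [0.6459 0.3364 0.0749] l [0.5856 0.2977 0.0492] len 0.07615585036965268 tilt 0.3447449392272761 yaw 0.5704330638967751 mid [0.6158 0.317  0.062 ]
u [0.6459 0.3364 0.0749] l [0.5856 0.2977 0.0492] len 0.07615586198140978 tilt 0.34449005124471466 yaw 0.5704326873731063 mid [0.6158 0.317  0.062 ]
u [0.6459 0.3364 0.0749] l [0.5856 0.2977 0.0492] len 0.07615587357933183 tilt 0.34423533601240636 yaw 0.5704323111827173 mid [0.6158 0.317  0.062 ]
1 -0.02 [0.6565 0.3194 0.0748] [np.float64(37.8), np.float64(38.0), np.float64(38.0)] [ -7.8 -11.   -9.5]
1 -0.012 [0.6522 0.3262 0.0748] [np.float64(38.0), np.float64(37.8), np.float64(38.0)] [-7.3 -6.4 -9.6]
1 0 [0.6459 0.3364 0.0749] [np.float64(38.0), np.float64(38.0), np.float64(38.5)] [ -7.2  -7.3 -10.2]
1 0.012 [0.6397 0.3466 0.075 ] [np.float64(38.3), np.float64(38.5), np.float64(38.5)] [-10.4  -6.5 -11. ]
1 0.02 [0.6354 0.3534 0.075 ] [np.float64(38.5), np.float64(38.5), np.float64(38.5)] [ -9.8  -6.6 -10.1]
-1 -0.02 [0.5962 0.2807 0.0492] [np.float64(38.5), np.float64(38.0), np.float64(38.3)] [-11.3  -6.1 -10.2]
-1 -0.012 [0.5919 0.2875 0.0491] [np.float64(38.0), np.float64(38.3), np.float64(38.3)] [ -9.9  -8.4 -10.3]
-1 0 [0.5856 0.2977 0.0492] [np.float64(38.0), np.float64(37.8), np.float64(38.3)] [-10.2  -8.6 -10.5]
-1 0.012 [0.5793 0.3079 0.0492] [np.float64(37.5), np.float64(37.8), np.float64(38.0)] [-10.7  -8.3 -10.3]
-1 0.02 [0.5749 0.3146 0.0492] [np.float64(37.8), np.float64(37.8), np.float64(38.0)] [-10.2  -8.5  -9.7]
u [0.6459 0.3364 0.0749] l [0.5856 0.2977 0.0492] len 0.07615588516343133 tilt 0.343980793490303 yaw 0.5704319353253113 mid [0.6158 0.317  0.062 ]
```

Those upper and lower edges run along the baseline, so their depth just followed my guess. The side edges carry real disparity, so I'll use those instead.

```bash
cat > st4.py <<'E'
from h import *
from scipy.ndimage import map_coordinates, gaussian_filter1d
np.set_printoptions(precision=4,suppress=True)
def edge(d,Fr,c,side,x):
    s=np.arange(.022,.034,.00025)
    pts=np.array([proj(d,c+Fr.apply([x,side*q,0])) for q in s])
    g=map_coordinates(d["pixels"].mean(2),[pts[:,1],pts[:,0]],order=1)
    gr=np.gradient(gaussian_filter1d(g,3)); i=np.argmin(gr); 
    a=gr[i-1:i+2] if 0<i<len(s)-1 else [0,1,0]; k=(a[0]-a[2])/(2*(a[0]-2*a[1]+a[2])); q=s[i]+k*.00025
    return proj(d,c+Fr.apply([x,side*q,0])),q,gr[i]
W5,W6,W7=load("w5"),load("w6"),load("w7"); c=np.array([.6157,.317,.062])
xs=[-.035,-.032,-.029,-.026,-.023,-.02,.02,.023,.026,.029,.032,.035]
for t in (.30,.345,.39):
    Fr=Rt([0,-t,.57]); 
    for side,vs in ((1,(W5,W7)),(-1,(W5,W6))):
        r=[]
        for x in xs:
            o=[edge(d,Fr,c,side,x) for d in vs]; p,e=tri([(d,*q[0]) for d,q in zip(vs,o)]); l=Fr.inv().apply(p-c); r.append([*l,o[0][1],o[1][1]])
        r=np.array(r); print(t,side); 
        if t==.345: print(r*1e3)
        k=abs(r[:,2]-np.median(r[:,2]))<.004
        f=np.polyfit(r[k,0],r[k,2],1); print(" slope",f,"tilt",t+np.arctan(f[0]),"yawfit",np.polyfit(r[k,0],r[k,1],1),k.sum())
E
python3 st4.py
```

```text
0.3 1
 slope [-0.0425 -0.0021] tilt 0.2575685923869925 yawfit [-0.0012  0.0277] 8
0.3 -1
 slope [ 0.0109 -0.0005] tilt 0.31085685647610306 yawfit [ 0.001  -0.0276] 12
0.345 1
[[-34.6458  27.9366   0.7944  27.9353  28.2032]
 [-38.12    32.6014 -14.0283  32.422   27.9064]
 [-35.8209  33.2299 -15.9866  32.9961  27.8808]
 [-25.891   27.6878   0.2613  27.6872  27.7751]
 [-23.0384  27.7472  -0.0942  27.7474  27.7157]
 [-20.4471  27.8027  -1.1237  27.8049  27.4283]
 [ 18.8275  27.9068  -4.3444  27.9139  26.4733]
 [ 21.9063  27.8279  -4.2019  27.8358  26.4419]
 [ 25.0887  27.7862  -3.6352  27.7935  26.5855]
 [ 27.9035  27.615   -4.548   27.6267  26.1197]
 [ 27.3129  32.6599 -20.2472  32.402   26.0101]
 [ 31.0614  31.7063 -17.7495  31.5298  25.8841]]
 slope [-0.0676 -0.0026] tilt 0.2774587721357618 yawfit [-0.0013  0.0278] 5
0.345 -1
[[-34.5343 -27.4671   1.0404  27.654   28.0527]
 [-31.7681 -27.5927   0.5294  27.6878  27.8904]
 [-28.6739 -27.5097   0.7611  27.6464  27.9378]
 [-25.8407 -27.6173   0.3804  27.6857  27.8311]
 [-22.8218 -27.6373   0.4356  27.7156  27.8822]
 [-20.1235 -27.8125  -0.3091  27.7569  27.639 ]
 [ 19.2476 -27.8358  -2.7699  27.3409  26.2927]
 [ 23.1214 -27.2919   0.4632  27.3747  27.5518]
 [ 25.7982 -27.3995  -0.7993  27.2569  26.9525]
 [ 28.622  -27.5386  -1.5568  27.2609  26.6695]
 [ 31.5493 -27.5873  -1.9323  27.2427  26.5096]
 [ 34.561  -27.5706  -1.9633  27.2205  26.4757]]
 slope [-0.0354 -0.0005] tilt 0.3096634205629214 yawfit [ 0.001  -0.0276] 12
0.39 1
 slope [-0.1018 -0.003 ] tilt 0.2885386897224166 yawfit [-0.0138  0.0281] 4
0.39 -1
 slope [-0.0779 -0.0004] tilt 0.31223124593212165 yawfit [ 0.0012 -0.0276] 8
```

```bash
cat > st5.py <<'E'
from h import *
from scipy.ndimage import map_coordinates, gaussian_filter1d
np.set_printoptions(precision=4,suppress=True)
def edge(d,Fr,c,side,y,a=.030,b=.046):
    s=np.arange(a,b,.00025)
    P=lambda t:proj(d,c+Fr.apply([side*t,y,0])); pts=np.array([P(t) for t in s])
    g=map_coordinates(d["pixels"].mean(2),[pts[:,1],pts[:,0]],order=1); gr=np.gradient(gaussian_filter1d(g,4)); i=np.argmin(gr)
    return P(s[i]),s[i],gr[i]
W=load("w5")
for nm,mk in (("scene",(192.0507,169.4753)),("top",(170.387,157.421))):
    S=load(nm); c,_=tri([(W,225.216,100.626),(S,*mk)])
    for t in (.27,.31,.35):
        Fr=Rt([0,-t,.57]);h=[]
        for y in (-.022,-.017,-.012,-.006,0,.006,.012,.017,.022):
            a,b=edge(W,Fr,c,1,y),edge(S,Fr,c,1,y)
            p,e=tri([(W,*a[0]),(S,*b[0])]); l=Fr.inv().apply(p-c); h.append([l[0],l[2],b[1]])
        h=np.array(h);m=np.median(h,0);print(nm,c,t,m*1e3,h[:,2].round(4)*1e3,"tilt",t+np.arctan2(m[1],m[0]))
E
python3 st5.py
```

```text
scene [0.6158 0.3169 0.0612] 0.27 [37.6714  0.7996 38.75  ] [37.8 38.  38.  38.3 38.8 39.  39.3 39.5 39.8] tilt 0.2912221279528752
scene [0.6158 0.3169 0.0612] 0.31 [37.9131 -0.4135 37.5   ] [36.3 36.5 36.5 43.8 37.3 37.5 37.8 38.  38. ] tilt 0.29909447963487384
scene [0.6158 0.3169 0.0612] 0.35 [38.0193 -1.9045 36.25  ] [34.8 35.  35.3 42.3 36.  36.3 36.5 36.5 36.8] tilt 0.2999496595248178
top [0.614  0.3176 0.0659] 0.27 [37.0915 -3.9571 36.75  ] [36.3 36.8 36.  36.8 36.8 36.5 36.5 36.8 36.8] tilt 0.16371618947327496
top [0.614  0.3176 0.0659] 0.31 [37.0015 -3.9075 36.75  ] [36.3 36.8 36.3 36.8 36.8 36.5 36.5 36.8 36.8] tilt 0.20478713883576152
top [0.614  0.3176 0.0659] 0.35 [36.8255 -4.324  36.75  ] [36.3 37.  36.3 36.8 36.8 36.5 36.5 36.8 37. ] tilt 0.23311711165560928
```

Scene and wrist views together give a tilt of about 0.30 rad, the side edges about 0.305, and the mark is at (0.616, 0.317, 0.062). Next I'll compute the hover and contact poses.

```bash
cat > tg.py <<'E'
from h import *
np.set_printoptions(precision=4,suppress=True)
c=np.array([.6157,.317,.062]); Rc=Rt([0,-.30,.567]); Rtool=Rc*Rct.inv(); n=Rc.apply([0,0,1]); ptool=c-Rtool.apply(pct)
if __name__=="__main__":
    o=bot.observe(); Rw=Rt(o["tool_rot"])
    print("n",n,"tool z",Rtool.apply([0,0,1]),"contact tcp",ptool,"euler",Rtool.as_euler('xyz'))
    print("turn deg",np.degrees((Rtool*Rw.inv()).as_rotvec()))
    for h in (.06,.03,.01,0): print(h,(ptool+h*n-o["position"])*100)
    pc=o["position"]+Rw.apply(pct);print("carrier now",pc, Rc.inv().apply(pc-c)*1e3, "face-frame err deg",np.degrees((Rc.inv()*(Rw*Rct)).as_rotvec()))
E
python3 tg.py
```

```text
n [-0.2493 -0.1587  0.9553] tool z [ 0.3599  0.2253 -0.9054] contact tcp [0.6133 0.3148 0.0771] euler [-3.1388  0.4385 -2.5755]
turn deg [ 13.4003 -21.1689  -0.2757]
0.06 [-11.9895   1.4353 -11.4869]
0.03 [-11.2417   1.9115 -14.3529]
0.01 [-10.7431   2.229  -16.2636]
0 [-10.4939   2.3877 -17.219 ]
carrier now [0.715  0.2895 0.2343] [116.8108 -76.4866 144.1952] face-frame err deg [ 0.145  25.0536  0.2437]
```

```bash
python3 -m crank '{"travel":[[-4.5,0.5,-0.5],[-9,1,-2],[-12,1.4,-5],[-12,1.4,-8.5],[-12,1.4,-11.5]],"turn":[[2.7,-4.2,0],[5.4,-8.5,-0.1],[8,-12.7,-0.2],[10.7,-17,-0.2],[13.4,-21.2,-0.3]],"gripper":[1,1,1,1,1]}'
python3 -m crank '{"travel":[[0,0,0],[0,0,0],[0,0,0],[0,0,0],[0,0,0]],"turn":[[0,0,0],[0,0,0],[0,0,0],[0,0,0],[0,0,0]],"gripper":[1,1,1,1,1]}'; python3 tg.py; python3 -c "
from h import *
grab('scene','s8');print(bot.observe()['qpos'])"
```

```text
clock: 13.15
position: [0.6123, 0.3028, 0.1599]
tool_rot: [-3.123, 0.409, -2.579]
force: [4.9, 0.6, -2.6]
grip_width: 0.0145
finger_force: 82.3
clock: 13.65
position: [0.615, 0.3027, 0.16]
tool_rot: [-3.12, 0.406, -2.58]
force: [0.9, -0.8, -1.0]
grip_width: 0.0148
finger_force: 82.3
n [-0.2493 -0.1587  0.9553] tool z [ 0.3599  0.2253 -0.9054] contact tcp [0.6133 0.3148 0.0771] euler [-3.1388  0.4385 -2.5755]
turn deg [ 1.804  -1.0649  0.6851]
0.06 [-1.6591  0.2641 -2.5518]
0.03 [-0.9113  0.7402 -5.4178]
0.01 [-0.4128  1.0577 -7.3285]
0 [-0.1635  1.2164 -8.2838]
carrier now [0.6171 0.3043 0.1447] [ 19.0577 -11.4256  80.7091] face-frame err deg [-1.1098  1.8672 -0.3739]
[-0.08570117  0.61491437 -0.65588524  1.84752884  0.86925706  0.51220224
  0.84079794]
```

```bash
python3 -m crank '{"travel":[[-0.3,0.2,-1],[-0.6,0.5,-2.5],[-0.9,0.75,-4],[-0.9,0.75,-5.4],[-0.9,0.75,-5.4]],"turn":[[0.6,-0.4,0.2],[1.2,-0.8,0.4],[1.8,-1.1,0.7],[1.8,-1.1,0.7],[1.8,-1.1,0.7]],"gripper":[1,1,1,1,1]}'
python3 -m crank '{"travel":[[0,0,0],[0,0,0],[0,0,0],[0,0,0],[0,0,0]],"turn":[[0,0,0],[0,0,0],[0,0,0],[0,0,0],[0,0,0]],"gripper":[1,1,1,1,1]}'; python3 tg.py|tail -6; python3 -c "
from h import *
grab('wrist','w9');o=bot.observe();print(o['qpos'],o['force'],o['moment'])"
```

```text
clock: 14.2
position: [0.6047, 0.3097, 0.1039]
tool_rot: [-3.138, 0.436, -2.574]
force: [-0.6, 0.1, -0.7]
grip_width: 0.0146
finger_force: 82.3
clock: 14.7
position: [0.6054, 0.3098, 0.1057]
tool_rot: [-3.138, 0.439, -2.575]
force: [0.4, -0.7, -2.8]
grip_width: 0.0145
finger_force: 82.3
turn deg [ 0.029   0.0258 -0.0326]
0.06 [-0.7059 -0.45    2.8771]
0.03 [0.0419 0.0261 0.011 ]
0.01 [ 0.5404  0.3436 -1.8996]
0 [ 0.7897  0.5023 -2.855 ]
carrier now [0.6078 0.312  0.0905] [-0.503  -0.0038 30.04  ] face-frame err deg [-0.027  -0.0062  0.0424]
[-0.20023763  0.65698073 -0.49803004  1.92172415  1.06074695  0.33104653
  0.62758498] [-0.04954838  0.42459098 -0.94803952] [-0.29576927  0.44140352 -0.00582348]
```

```bash
cat > ck.py <<'E'
import sys
from tg import *
from scipy.ndimage import map_coordinates, gaussian_filter1d
def prof(d,P,a,b):
    s=np.arange(a,b,.00025);pts=np.array([proj(d,P(t)) for t in s])
    g=map_coordinates(d["pixels"].mean(2),[pts[:,1],pts[:,0]],order=1);gr=np.gradient(gaussian_filter1d(g,3));i=np.argmax(abs(gr));return round(s[i]*1e3,2),round(gr[i],1)
d=load(sys.argv[1]);o=bot.observe();Rw=Rt(o["tool_rot"]);pc=o["position"]+Rw.apply(pct);RC=Rw*Rct
F=lambda x,y:c+Rc.apply([x,y,0])
K=lambda x,y:pc+RC.apply([x,y,.006])
for x in (-.028,-.024,-.02): print("plate side",x,prof(d,lambda t:K(x,t),.016,.024),prof(d,lambda t:K(x,-t),.016,.024))
for y in (-.012,-.006,0,.006,.012): print("plate front",y,prof(d,lambda t:K(-t,y),.029,.036),"face low edge",prof(d,lambda t:F(-t,y),.034,.043))
for x in (-.035,-.03,-.025): print("face side",x,prof(d,lambda t:F(x,t),.0235,.033),prof(d,lambda t:F(x,-t),.0235,.033))
E
python3 ck.py w9
```

```text
plate side -0.028 (np.float64(22.25), np.float64(-12.8)) (np.float64(22.0), np.float64(-5.2))
plate side -0.024 (np.float64(22.5), np.float64(-8.9)) (np.float64(23.0), np.float64(-5.3))
plate side -0.02 (np.float64(22.25), np.float64(-11.2)) (np.float64(22.0), np.float64(-10.4))
plate front -0.012 (np.float64(34.5), np.float64(5.6)) face low edge (np.float64(38.0), np.float64(-5.2))
plate front -0.006 (np.float64(34.5), np.float64(6.0)) face low edge (np.float64(38.0), np.float64(-5.5))
plate front 0 (np.float64(34.5), np.float64(5.9)) face low edge (np.float64(38.0), np.float64(-5.2))
plate front 0.006 (np.float64(32.0), np.float64(-5.6)) face low edge (np.float64(38.0), np.float64(-5.3))
plate front 0.012 (np.float64(34.5), np.float64(6.0)) face low edge (np.float64(38.0), np.float64(-5.0))
face side -0.035 (np.float64(27.5), np.float64(-3.4)) (np.float64(26.75), np.float64(-3.9))
face side -0.03 (np.float64(27.75), np.float64(-3.8)) (np.float64(26.75), np.float64(-4.9))
face side -0.025 (np.float64(27.5), np.float64(-4.3)) (np.float64(27.0), np.float64(-5.3))
```

```bash
python3 -m crank '{"travel":[[0.2,0.13,-0.6],[0.38,0.24,-1.2],[0.53,0.34,-1.8],[0.64,0.41,-2.2],[0.69,0.44,-2.4]],"turn":[[0,0,0],[0,0,0],[0,0,0],[0,0,0],[0,0,0]],"gripper":[1,1,1,1,1]}'
python3 -m crank '{"travel":[[0.02,0.01,-0.07],[0.04,0.03,-0.14],[0.05,0.03,-0.2],[0.05,0.03,-0.2],[0.05,0.03,-0.2]],"turn":[[0,0,0],[0,0,0],[0,0,0],[0,0,0],[0,0,0]],"gripper":[1,1,1,1,1]}'; python3 tg.py|tail -1; python3 -c "
from h import *
o=bot.observe();print(o['force'],o['moment'])"
```

```text
clock: 15.25
position: [0.612, 0.3145, 0.0807]
tool_rot: [-3.138, 0.438, -2.574]
force: [1.1, 0.2, -1.3]
grip_width: 0.0146
finger_force: 82.3
clock: 15.75
position: [0.6127, 0.3146, 0.0795]
tool_rot: [-3.138, 0.438, -2.574]
force: [-0.2, -0.0, -0.7]
grip_width: 0.0147
finger_force: 82.3
carrier now [0.6151 0.3168 0.0644] [0.096  0.1274 2.4819] face-frame err deg [-0.0201  0.0017  0.0547]
[-0.20853912 -0.02248544 -0.70378799] [-0.26312238  0.4614238   0.03413957]
```

```bash
python3 -m crank '{"travel":[[0.01,0.01,-0.05],[0.03,0.02,-0.1],[0.04,0.02,-0.15],[0.05,0.03,-0.2],[0.05,0.03,-0.2]],"turn":[[0,0,0],[0,0,0],[0,0,0],[0,0,0],[0,0,0]],"gripper":[1,1,1,1,1]}'; python3 tg.py|tail -1; python3 -c "
from h import *
o=bot.observe();print(o['force'],o['moment'])"
```

```text
clock: 16.25
position: [0.6132, 0.3149, 0.0774]
tool_rot: [-3.138, 0.438, -2.574]
force: [-0.2, -0.3, 1.8]
grip_width: 0.0147
finger_force: 83.0
carrier now [0.6156 0.317  0.0623] [0.001  0.1152 0.3125] face-frame err deg [-0.0262  0.0096  0.0595]
[-0.21410265 -0.26637671  1.77923796] [-0.37133089  0.49267625  0.00114263]
```

```bash
python3 -m crank '{"travel":[[0.01,0.01,-0.04],[0.02,0.01,-0.06],[0.02,0.01,-0.08],[0.02,0.01,-0.08],[0.02,0.01,-0.08]],"turn":[[0,0,0],[0,0,0],[0,0,0],[0,0,0],[0,0,0]],"gripper":[1,1,1,1,1]}'; python3 tg.py|tail -1; python3 -c "
from h import *
o=bot.observe();print(o['force'],o['force']@Rt([0,-.30,.567]).apply([0,0,1]),Rt([0,-.30,.567]).inv().apply(o['moment']-[-.28,.45,0]))"
```

```text
clock: 16.75
position: [0.6134, 0.315, 0.0772]
tool_rot: [-3.138, 0.439, -2.574]
force: [-6.2, -3.7, 13.0]
grip_width: 0.0148
finger_force: 84.8
carrier now [0.6158 0.3172 0.0621] [0.2332 0.0958 0.0303] face-frame err deg [-0.0365 -0.027   0.0566]
[-6.22264196 -3.73787284 12.96417534] 14.52959943636186 [ 0.01915534  0.69482774 -0.0169949 ]
```

```bash
python3 -m crank '{"travel":[[0,0,0],[0,0,0],[0,0,0],[0,0,0],[0,0,0]],"turn":[[0,0,0],[0,0,0],[0,0,0],[0,0,0],[0,0,0]],"gripper":[1,1,1,1,1]}' 25; cat > f.py <<'E'
from tg import *
o=bot.observe();print(o['clock'],o['force'],'n',(o['force']-[0,0,-.8])@n,'face',Rc.inv().apply(o['force']-[0,0,-.8]),'M',Rc.inv().apply(o['moment']-[-.28,.45,0]),o['finger_force'],o['grip_width'])
Rw=Rt(o["tool_rot"]);pc=o["position"]+Rw.apply(pct);print(Rc.inv().apply(pc-c)*1e3,np.degrees((Rc.inv()*(Rw*Rct)).as_rotvec()))
E
python3 f.py
```

```text
clock: 17.25
position: [0.6134, 0.315, 0.0772]
tool_rot: [-3.138, 0.439, -2.574]
force: [-6.8, -4.4, 13.1]
grip_width: 0.0143
finger_force: 84.8
17.25 [-6.7894 -4.4404 13.1303] n 15.70531462868856 face [-3.6329 -0.0989 15.7053] M [0.0422 0.7446 0.0267] 84.78160858154297 0.014340432470014952
[0.2302 0.1039 0.0114] [-0.0343 -0.0271  0.0579]
```

```bash
python3 -m crank '{"travel":[[0,0,0.02],[0,0,0.03],[0,0,0.03],[0,0,0.03],[0,0,0.03]],"turn":[[0,0,0],[0,0,0],[0,0,0],[0,0,0],[0,0,0]],"gripper":[0.98,0.98,0.98,0.98,0.98]}' 25; python3 f.py
```

```text
clock: 17.75
position: [0.6134, 0.315, 0.0773]
tool_rot: [-3.138, 0.439, -2.574]
force: [-3.5, -3.4, 8.7]
grip_width: 0.0145
finger_force: 84.2
17.75 [-3.495  -3.4403  8.6516] n 10.446763906460593 face [-1.7886 -1.0248 10.4468] M [-0.0269  0.5928 -0.0347] 84.17047619819641 0.014489512604008412
[0.1921 0.0425 0.1146] [-0.036  -0.0107  0.0563]
```

```bash
python3 -m crank '{"travel":[[0,0,0],[0,0,0],[0,0,0],[0,0,0],[0,0,0]],"turn":[[-0.2,0.25,0],[-0.32,0.5,0],[-0.32,0.5,0],[-0.32,0.5,0],[-0.32,0.5,0]],"gripper":[1,1,1,1,1]}' 80; python3 f.py;  python3 -m crank '{"travel":[[0,0,0],[0,0,0],[0,0,0],[0,0,0],[0,0,0]],"turn":[[0.2,-0.3,0],[0.4,-0.6,0],[0.64,-1,0],[0.64,-1,0],[0.64,-1,0]],"gripper":[1,1,1,1,1]}' 80; python3 f.py
```

```text
clock: 18.25
position: [0.6135, 0.315, 0.0771]
tool_rot: [-3.138, 0.428, -2.574]
force: [-2.3, -1.7, 7.3]
grip_width: 0.0149
finger_force: 83.7
18.25 [-2.3287 -1.7267  7.3036] n 8.5962231611889 face [-0.3678 -0.2058  8.5962] M [-0.0367  0.1764  0.0155] 83.7140679359436 0.014923391782044855
[ 0.0306  0.0621 -0.0842] [-0.0202  0.5846  0.0485]
clock: 18.75
position: [0.6134, 0.315, 0.0775]
tool_rot: [-3.138, 0.449, -2.574]
force: [-8.1, -5.6, 15.6]
grip_width: 0.0147
finger_force: 85.2
18.75 [-8.1419 -5.5916 15.5674] n 18.55351849283312 face [-4.5933 -0.3436 18.5535] M [0.0209 0.992  0.014 ] 85.1662015914917 0.01465741815407376
[0.3554 0.1016 0.2634] [-0.0394 -0.6148  0.0626]
```

```bash
python3 -m crank '{"travel":[[0,0,0],[0,0,0],[0,0,0],[0,0,0],[0,0,0]],"turn":[[-0.32,0.5,0],[-0.64,1,0],[-0.97,1.5,0],[-0.97,1.5,0],[-0.97,1.5,0]],"gripper":[1,1,1,1,1]}' 80; python3 f.py;  python3 -m crank '{"travel":[[0,0,0],[0,0,0],[0,0,0],[0,0,0],[0,0,0]],"turn":[[-0.16,0.25,0],[-0.32,0.5,0],[-0.32,0.5,0],[-0.32,0.5,0],[-0.32,0.5,0]],"gripper":[1,1,1,1,1]}' 80; python3 f.py
```

```text
clock: 19.25
position: [0.6135, 0.315, 0.0772]
tool_rot: [-3.138, 0.418, -2.575]
force: [-3.5, -3.0, 7.1]
grip_width: 0.0149
finger_force: 83.9
19.25 [-3.5143 -2.9975  7.0624] n 8.863014575952416 face [-2.0465 -0.6409  8.863 ] M [-0.0369 -0.134   0.0092] 83.91410708427429 0.014901282173243647
[-0.0141  0.0542  0.0207] [-0.0212  1.1712  0.0446]
clock: 19.75
position: [0.6136, 0.3151, 0.0774]
tool_rot: [-3.138, 0.408, -2.574]
force: [-5.2, -4.1, 10.9]
grip_width: 0.0144
finger_force: 84.5
19.75 [-5.2463 -4.1361 10.8728] n 13.115715985278651 face [-2.9004 -0.671  13.1157] M [-0.1078 -0.048  -0.0539] 84.51552629470825 0.014406441860574463
[-0.0572  0.081   0.2217] [-0.0328  1.7487  0.0533]
```

```bash
python3 -m crank '{"travel":[[0,0,0],[0,0,0],[0,0,0],[0,0,0],[0,0,0]],"turn":[[0.2,-0.3,0],[0.4,-0.6,0],[0.59,-0.93,0],[0.59,-0.93,0],[0.59,-0.93,0]],"gripper":[1,1,1,1,1]}' 80; python3 f.py
```

```text
clock: 20.25
position: [0.6135, 0.3151, 0.0771]
tool_rot: [-3.138, 0.427, -2.574]
force: [-1.8, -2.8, 6.5]
grip_width: 0.0146
finger_force: 83.4
20.25 [-1.7796 -2.8208  6.4549] n 7.8221881059477205 face [-0.7375 -1.4235  7.8222] M [-0.0564 -0.0152  0.0332] 83.39171290397644 0.014590790007733724
[ 0.0859  0.0895 -0.0845] [-0.0393  0.6706  0.0606]
```

```bash
python3 -m crank '{"travel":[[0,0,0],[0,0,0],[0,0,0],[0,0,0],[0,0,0]],"turn":[[0.4,0.25,0.15],[0.8,0.5,0.3],[0.8,0.5,0.3],[0.8,0.5,0.3],[0.8,0.5,0.3]],"gripper":[1,1,1,1,1]}' 80|tail -1; python3 f.py;  python3 -m crank '{"travel":[[0,0,0],[0,0,0],[0,0,0],[0,0,0],[0,0,0]],"turn":[[-0.5,-0.3,-0.2],[-1,-0.6,-0.4],[-1.6,-1,-0.6],[-1.6,-1,-0.6],[-1.6,-1,-0.6]],"gripper":[1,1,1,1,1]}' 80|tail -1; python3 f.py
```

```text
finger_force: 84.3
20.75 [-4.168  -2.055  11.2901] n 12.915264511152436 face [-0.8404  0.5052 12.9153] M [-0.1125  0.1148  0.0257] 84.29921865463257 0.014723743473206902
[0.1498 0.4626 0.101 ] [0.9729 0.6529 0.0785]
finger_force: 84.3
21.25 [-6.172  -2.417  10.9025] n 13.102013472683206 face [-2.7556  1.2762 13.102 ] M [0.4158 0.1756 0.0162] 84.30682182312012 0.014619083129938797
[0.2394 0.3114 0.1284] [-0.9916  0.6595  0.0721]
```

```bash
python3 -m crank '{"travel":[[0,0,0],[0,0,0],[0,0,0],[0,0,-0.01],[0,0,-0.01]],"turn":[[0.4,0.25,0.15],[0.8,0.5,0.3],[0.8,0.5,0.3],[0.8,0.5,0.3],[0.8,0.5,0.3]],"gripper":[1,1,1,1,1]}' 80|tail -1; python3 f.py;  python3 -m crank '{"travel":[[0,0,0],[0,0,0],[0,0,0],[0,0,0],[0,0,0]],"turn":[[0,0,0],[0,0,0],[0,0,0],[0,0,0],[0,0,0]],"gripper":[1,1,1,1,1]}' 80|tail -1; python3 f.py; python3 -c "
from h import *
grab('wrist','w10')"; python3 ck.py w10; python3 f.py
```

```text
finger_force: 83.9
21.75 [-2.6342 -1.8085  9.1892] n 10.486733498957307 face [-0.0987 -0.1107 10.4867] M [ 0.1422 -0.0984  0.0195] 83.90813827514648 0.014573659299077437
[ 0.191   0.2243 -0.0991] [-0.0063  0.6566  0.0588]
finger_force: 83.9
22.25 [-2.6791 -1.0575  8.485 ] n 9.705974069213209 face [0.0424 0.5469 9.706 ] M [ 0.139  -0.0918 -0.0035] 83.90678644180298 0.014478944692488085
[ 0.1943  0.2291 -0.0887] [-0.01    0.6572  0.06  ]
plate side -0.028 (np.float64(18.5), np.float64(-1.2)) (np.float64(20.5), np.float64(1.2))
plate side -0.024 (np.float64(18.5), np.float64(-1.5)) (np.float64(20.75), np.float64(2.2))
plate side -0.02 (np.float64(18.5), np.float64(-0.9)) (np.float64(20.5), np.float64(0.8))
plate front -0.012 (np.float64(34.5), np.float64(5.7)) face low edge (np.float64(38.25), np.float64(-5.1))
plate front -0.006 (np.float64(34.5), np.float64(5.7)) face low edge (np.float64(38.0), np.float64(-5.2))
plate front 0 (np.float64(34.5), np.float64(6.0)) face low edge (np.float64(38.0), np.float64(-5.3))
plate front 0.006 (np.float64(34.5), np.float64(6.0)) face low edge (np.float64(38.0), np.float64(-5.2))
plate front 0.012 (np.float64(32.25), np.float64(-5.6)) face low edge (np.float64(38.0), np.float64(-4.9))
face side -0.035 (np.float64(27.5), np.float64(-3.6)) (np.float64(26.5), np.float64(-4.4))
face side -0.03 (np.float64(27.75), np.float64(-3.7)) (np.float64(27.0), np.float64(-3.9))
face side -0.025 (np.float64(27.75), np.float64(-4.3)) (np.float64(26.75), np.float64(-5.5))
22.3 [-2.2753 -1.8866  8.8304] n 10.066887992614781 face [ 0.0444 -0.3693 10.0669] M [ 0.1234 -0.1082  0.0161] 83.90645742416382 0.014891015080262235
[ 0.2249  0.2309 -0.0832] [-0.0098  0.6547  0.0598]
```

```bash
python3 -c "
from workcell import bot
print(bot.job_done())"
```

```text
the job is handed in; nothing more can be done
None
```

The job is handed in at 22.3 s: I pulled the purge knob to its stop and pushed it home, and the arm still holds the slide carrier flat on the sloped face with about 10 N, centred to about 1 mm by the wrist camera.

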